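# Seat an aluminium angle in the corner of a drilling board

## Robot

A 7-joint arm with a two-finger parallel gripper is mounted at the origin on the work surface. World frame = base frame: x ahead of the robot, y to its left, z up, the work surface at z = 0. Lengths are in mm, angles in rad, forces in N, time in s.
With the tool pointing down it reaches from about 400 to 850 mm from the base axis. Payload 4.5 kg.
Tool frame: the origin (TCP) lies midway between the tips of the shut fingers; the grasp point (between the pads) lies 19 mm behind it; y points along the fingers, x is the direction in which the jaws open and shut, and the axes are right-handed (so a half turn about y gives the same grasp; the last joint's range is limited). The gripper opens to 85 mm and grips with 20 to 120 N. Pads are 22 mm wide; open, the fingers measure 114 mm over their backs; the gripper's body (76 mm by 85 mm) begins 54 mm behind the grasp point. The pads swing forward as they close: fully open they stand 13 mm farther back than shut.
Start: joints at [-1.16, 0.689, -0.195, 1.565, 0.157, 0.902, -0.215], TCP at [229.949, 581.186, 231.317] pointing down, gripper open.
Joint ranges: [-3.01, 3.01], [-0.46, 2.08], [-1.47, 1.51], [0.13, 2.56], [-1, 4.14], [0.04, 2.09], [-2.66, 2.66]. Speed limits (rad/s): [2.57, 2.57, 3.14, 3.14, 3.14, 3.14, 3.14].

## Interface

Orientations are given as a unit quaternion [x, y, z, w].
In Python, from bench import ctrl gives the robot as it stands.
- The arm moves only by the shell command python3 -m creep 'ROWS' [FORCE]. ROWS is JSON, a list that holds one entry, the list of rows, each a list of 5 numbers: the finger opening in cm, from 0 to 8.54, then the shift along the tool's x, y, z in cm, then the turn about the tool's y in rad. In form: [[[grip, x, y, z, twist], ...]]. A call has 1 to 10 rows; each row shifts and turns the commanded pose from where the row before left it, along the tool's axes as they then stand; what a row does not reach is not made up. A row lasts 1/8 s, in which the tool goes at most 62.5 mm and 10.7 degrees, less where a joint would pass 70% of its speed; a pose out of reach is approached as far as the arm can. A call is refused whole if a number of a shift passes 6.25 or a number of a turn 0.188, either way. A call with a gripper value outside its range is refused whole. The fingers move at their own pace and stop on an object; FORCE is the grip in N (left out, the last holds). Time passes only in rows, so rows that do not move let the fingers close. It gives the time, the measured TCP pose, the force and the opening at its end, in the units of the state.
- ctrl.observe(): the state, without advancing time (a new reading comes with each control period).
- ctrl.grab_frame(name): name is "scene" or "top" or "wrist"; returns a dict with "pixels" (480x640x3 uint8, red, green, blue), "depth" (480x640 float32, mm along the optical axis (not along the pixel's ray), 0 where there is no reading), "vertical_fov" (degrees; the focal length in pixels is half the picture's height over the tangent of half this angle, whatever the lens; pixels are square), "cx", "cy" (the principal point, pixels), "rvec" (rotation vector, rad) and "tvec" (3), from world to camera coordinates, as OpenCV has them. Camera axes: x right, y down, z forward; pixel columns grow to the right and rows downward; lengths in mm; the calibration is good to about 2 mm. A picture is of the moment at which its call begins.
- ctrl.hand_in(): hands the job in, once; it reports no verdict.
Trained networks look in the newest picture that a camera, given by its name, has taken for a name from the list of things; names that differ only in an ending like _2 or _b are one class to them, and where a whole thing is asked for, a point or a joint stands for the part that bears it (a point fixed in the world has none). Each returns a list of dicts, best first, with "score" (0 to 1); they miss things now and then, are a little off and sometimes report something else, mostly with a low value. They report only what shows in the picture. A call takes as long as a camera call. They do not tell look-alikes from the thing itself.
- ctrl.masks_of(camera, label): "region" (480x640 bool, what is visible of it) and "extent" ([left, top, width, height] in pixels, round what is visible of it).
The state is a dict: "clock": time; "joints": joint angles; "dq": joint speeds; "tau": joint torques, N m; "tcp_pos": TCP position; "orientation": TCP orientation; "ft_force": force on the tool from outside, world axes, zero at the start; "torque": the same for the moment, N m; "opening": finger opening in mm.
Only numpy, scipy, OpenCV 4.12 (cv2) and the standard library are available. Lean on these libraries where they do the work, as an engineer would, in place of code of your own. Each camera call takes 0.05 s, during which the arm holds its last target.

## Task

The aluminium angle lies askew on the plywood drilling board and must be located for drilling. Slide it over the board, without lifting it off, until the free edge of its flat leg lies flush along the long steel fence and its end is up against the short steel end stop, with no gap at either. Leave the screwdriver, the carton and the bottle where they are.

Things in the scene. Friction and masses are not known exactly. Their poses are not given: they have to be found in the camera images.
- board: Fixed plywood board, 240 (x) by 360 (y) by 18 mm; origin at the centre of its underside, at table height. Near its far (+x) edge a dark steel fence, 330 mm long, 25 wide, 25 high above the board; from the fence's left (+y) end a steel end stop, 70 (x) by 25 (y) mm, 25 high, runs towards the robot. Screw heads stand 3 mm proud of both.
- corner (a point): Inside corner of fence and end stop, at the board's top, 18 mm above the table; axes parallel to the board's. The fence's face is this frame's plane x = 0 (fence at +x, reaching to y = -305 mm); the stop's face is the plane y = 0 (stop at +y, reaching to x = -70 mm).
- angle: Loose aluminium angle, 180 mm long (y), legs 40 mm, 4 mm thick, 105-210 g, starting up to 30 deg askew. Origin: middle of the flat leg's underside, which spans x -20 to +20, y -90 to +90 mm. Upright leg, 40 mm high, at x -20 to -16, robot's side; free edge at x = +20 faces the fence. Centre of mass at x = -8, z = 11 mm. Seated, its axes are parallel to the corner's.
- toe_left (a point): Left (+y) end of the flat leg's free edge, at half its 4 mm thickness: (20, 90, 2) mm in the angle's frame; at rest in the corner it lies at x = 0, y = 0 of the corner's frame.
- toe_right (a point): Right (-y) end of the flat leg's free edge: (20, -90, 2) mm in the angle's frame.
- screwdriver: Loose screwdriver lying on the table beyond the fence; not to be disturbed.
- carton: Loose closed cardboard carton, 100 x 140 x 40 mm, on the table at the right of the board; origin at the centre of its underside; not to be disturbed.
- bottle: Loose green glass bottle, 60 mm in diameter, 190 mm high, standing on the table at the left of the board; origin at the centre of its underside; not to be disturbed.
Things that resemble listed ones, but are neither listed nor needed, are in the scene too. There is more than one size of the angle; the job needs the smallest.

How it is judged:
By the outcome, as a careful person would: the job done as asked, in the order asked, and still so for the second after the job is handed in, with the robot touching nothing.
It also fails if it takes over 64 s, if anything falls off the work surface, if the arm or the gripper's body presses on something with over 40 N, if the wrist force passes 120 N, or if a joint passes its speed limit or range.

## Working session

There is one attempt and no reset: what is moved stays moved. The work goes in short steps, Python scripts to look and compute and a shell command to move; the robot and the scene stay as the last step left them, time stands still between calls to the robot, and variables do not carry over. Pictures are saved under pics/ and viewed, and the job is handed in when it is done.

```bash
ls -la; mkdir -p pics; cat > h.py <<'E'
import numpy as np, cv2
from bench import ctrl
from scipy.spatial.transform import Rotation as R
def cam(n):
    f=ctrl.grab_frame(n); f['R']=cv2.Rodrigues(np.array(f['rvec'],float))[0]; f['t']=np.array(f['tvec'],float).ravel()
    f['f']=240/np.tan(np.radians(f['vertical_fov'])/2); return f
def save(f,n): cv2.imwrite('pics/'+n,np.ascontiguousarray(f['pixels'][:,:,::-1]))
def cloud(f):
    v,u=np.mgrid[0:480,0:640]; d=f['depth'].astype(float)
    p=np.stack([(u-f['cx'])/f['f']*d,(v-f['cy'])/f['f']*d,d],-1)
    w=(p-f['t'])@f['R']; w[d==0]=np.nan; return w
def ray(f,u,v,z):
    d=f['R'].T@np.array([(u-f['cx'])/f['f'],(v-f['cy'])/f['f'],1.]); o=-f['R'].T@f['t']
    return o+d*(z-o[2])/d[2]
def proj(f,p):
    q=np.atleast_2d(p)@f['R'].T+f['t']; return np.c_[q[:,0]/q[:,2]*f['f']+f['cx'],q[:,1]/q[:,2]*f['f']+f['cy']]
E
python3 - <<'E'
from h import *
np.set_printoptions(precision=3,suppress=True)
s=ctrl.observe(); print({k:np.round(v,3) for k,v in s.items()}); print(R.from_quat(s['orientation']).as_matrix())
for n in ['scene','top','wrist']:
    f=cam(n); save(f,n+'0.png'); print(n,f['vertical_fov'],-f['R'].T@f['t'])
    for l in ['angle','board','carton','bottle','screwdriver']:
        print(l,[(round(float(m['score']),2),m['extent']) for m in ctrl.masks_of(n,l)])
E
```

```text
total 12
drwxr-xr-x  3 agent agent 4096 Dec  7 05:36 .
drwxr-xr-x 23 root  root  4096 Dec  7 05:36 ..
drwxr-xr-x  2 agent agent 4096 Dec  7 05:36 pics
{'clock': np.float64(0.0), 'joints': array([-1.16 ,  0.69 , -0.195,  1.566,  0.157,  0.903, -0.215]), 'dq': array([-0.   ,  0.   , -0.   ,  0.   ,  0.   ,  0.001,  0.   ]), 'tau': array([ -0.001, -53.961,  -1.267, -15.854,   0.009,   0.009,   0.   ]), 'tcp_pos': array([229.744, 580.507, 230.449]), 'orientation': array([ 0.585,  0.397, -0.398, -0.584]), 'ft_force': array([-0.358,  0.292, -0.592]), 'torque': array([ 0.037, -0.063,  0.003]), 'opening': np.float64(85.204)}
[[ 0.368 -0.001 -0.93 ]
 [ 0.93  -0.002  0.368]
 [-0.002 -1.    -0.   ]]
scene 53.280971112526345 [1327.138  523.763  770.07 ]
angle [(0.76, [257.4, 228.4, 51.9, 52.2]), (0.62, [220.1, 164.4, 81.6, 21.0]), (0.6, [432.8, 249.6, 53.2, 90.5])]
board [(0.61, [207.6, 220.7, 169.6, 110.8])]
carton [(0.76, [187.3, 191.2, 61.2, 38.0]), (0.54, [207.2, 221.6, 167.1, 110.2])]
bottle [(0.57, [368.9, 277.8, 35.0, 84.9])]
screwdriver [(0.77, [210.8, 282.7, 54.9, 50.5])]
top 46.91133263036715 [ 366.8     67.419 1160.572]
angle [(0.9, [297.9, 200.8, 86.7, 52.6]), (0.74, [423.8, 359.2, 124.5, 76.7]), (0.58, [119.9, 189.4, 38.9, 130.8])]
board [(0.6, [237.8, 143.5, 194.4, 157.8])]
carton [(0.61, [442.6, 249.1, 76.9, 62.5])]
bottle [(0.93, [166.6, 124.1, 42.2, 45.2])]
screwdriver [(0.71, [302.2, 199.6, 83.6, 50.9]), (0.62, [306.2, 124.7, 86.8, 34.5])]
wrist 68.52715315097869 [157.7   608.629 373.338]
angle [(0.57, [215.5, 345.8, 93.1, 84.4])]
board [(0.62, [94.0, 473.1, 53.4, 6.8])]
carton []
bottle []
screwdriver []
```

View pics/scene0.png

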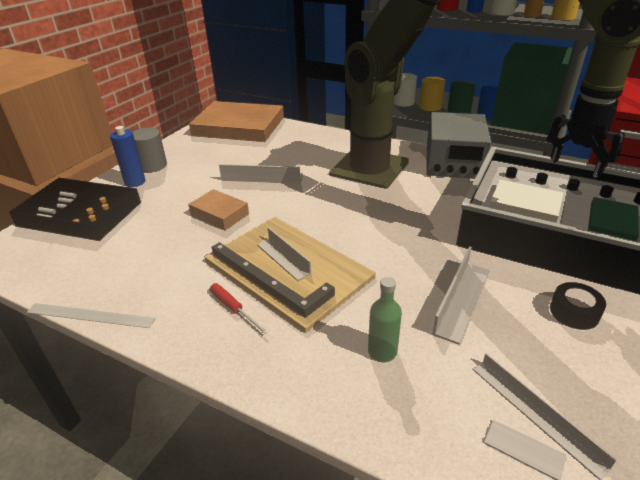

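View pics/top0.png

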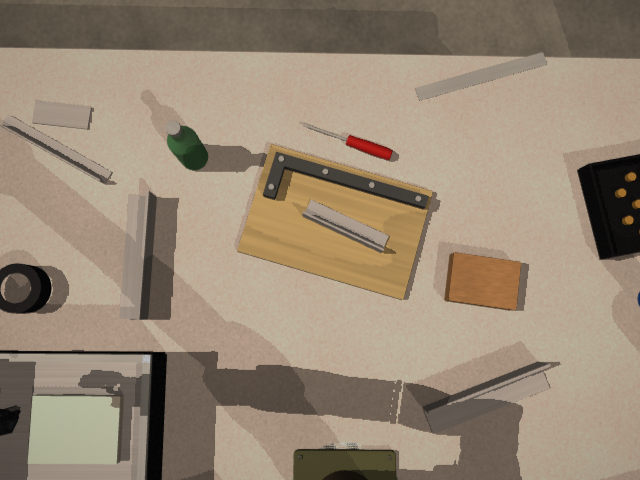

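View pics/wrist0.png

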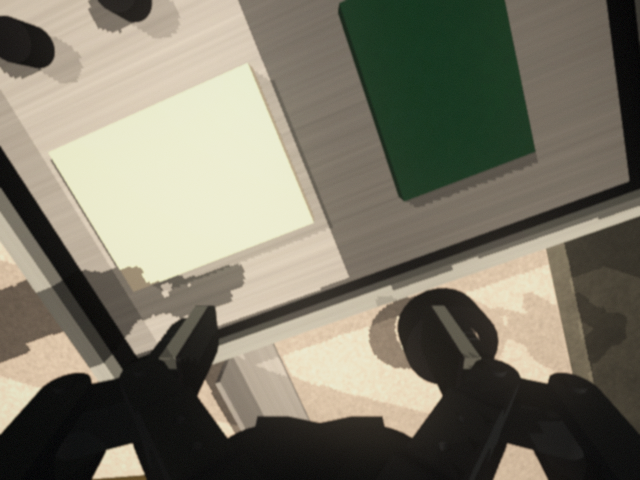

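The top view shows the 180 mm angle on the board at about (345,226). The fence runs from (275,155) to (430,205), with the stop at (272,180). The other angles, bigger or thinner, lie off the board on the table. Next I'll measure the poses.

```bash
python3 - <<'E'
from h import *
np.set_printoptions(precision=1,suppress=True)
f=cam('top'); W=cloud(f)
g=cam('scene'); G=cloud(g)
for n,c,fr in [('top',W,f),('scene',G,g)]:
    ms=ctrl.masks_of(n,'board'); print(n)
    m=ms[0]['region']; P=c[m]; P=P[~np.isnan(P[:,0])]
    h=np.histogram(P[:,2],bins=np.arange(0,75,3)); print(h[0])
    for l in ['angle','carton','bottle','screwdriver']:
        for k in ctrl.masks_of(n,l):
            p=c[k['region']]; p=p[~np.isnan(p[:,0])]
            print(l,round(float(k['score']),2),np.median(p,0),np.percentile(p,2,axis=0),np.percentile(p,98,axis=0))
im=f['pixels'][130:310,220:450]; cv2.imwrite('pics/topz.png',cv2.resize(im,None,fx=3.4,fy=3.3,interpolation=cv2.INTER_CUBIC)[:,:,::-1])
im=g['pixels'][200:340,190:400]; cv2.imwrite('pics/scez.png',cv2.resize(im,None,fx=3.8,fy=3.8,interpolation=cv2.INTER_CUBIC)[:,:,::-1])
# pixel map of height in the crop
z=W[130:310,220:450,2]; zc=np.clip(np.nan_to_num(z)/65*255,0,255).astype(np.uint8)
cv2.imwrite('pics/topd.png',cv2.resize(cv2.applyColorMap(zc,cv2.COLORMAP_JET),None,fx=3.4,fy=3.3,interpolation=cv2.INTER_NEAREST))
E
```

```text
top
[  23   11   11   59 1001 5858 6486 1478  125   70   60   59  114  577
 1190  478   62    4    1    2    1    0    0    0]
angle 0.77 [486.9 430.5   7. ] [365.  399.6  -0.6] [616.  461.5  59.2]
angle 0.74 [555.7  -3.   22.9] [508.  -82.5  17.4] [602.8  78.4  60.2]
angle 0.67 [ 210.1 -288.9    7.3] [ 147.3 -410.3    0.5] [ 273.9 -172.1   59.8]
carton 0.77 [ 443.3 -281.4   40.1] [ 391.2 -353.1    1.9] [ 496.4 -213.2   44.7]
bottle 0.7 [693.5 312.3 124.8] [676.5 292.4  15.9] [721.5 341.8 191.5]
bottle 0.18 [556.2  -3.8  22.9] [508.9 -82.9  17.5] [601.   76.4  60.2]
screwdriver 0.57 [729.9 -41.2  22.1] [705.9 -95.6  -0.4] [772.3  72.   28.7]
scene
[ 110  138  147  155  224 2431 3422  310  107  121  112  120  109  318
  920  162    7    1    7   12    2    0    0    0]
angle 0.84 [ 231.3 -275.1   30.1] [ 167.7 -396.     0.8] [ 278.5 -164.4   58.6]
angle 0.78 [555.6   9.2  23.7] [506.  -76.3  18.4] [602.9  85.4  59.1]
angle 0.57 [509.7 428.5   6.7] [366.1 403.8   0.6] [619.4 461.5  59. ]
carton 0.79 [ 462.8 -266.1   38.7] [ 393.2 -352.5    1.3] [ 501.7 -209.5   43. ]
carton 0.54 [613.7  64.3  18.8] [ 442.2 -153.8    6.1] [718.6 205.2  45. ]
carton 0.24 [740.  -30.8  20.7] [711.8 -93.8   1.9] [776.1  83.7  27. ]
bottle 0.63 [725.2 330.1 103.3] [698.6 300.    9.4] [736.4 353.2 190.7]
screwdriver 0.62 [741.  -27.6  19.5] [708.8 -95.3  -1.6] [773.7  76.6  26.9]
```

View pics/topz.png

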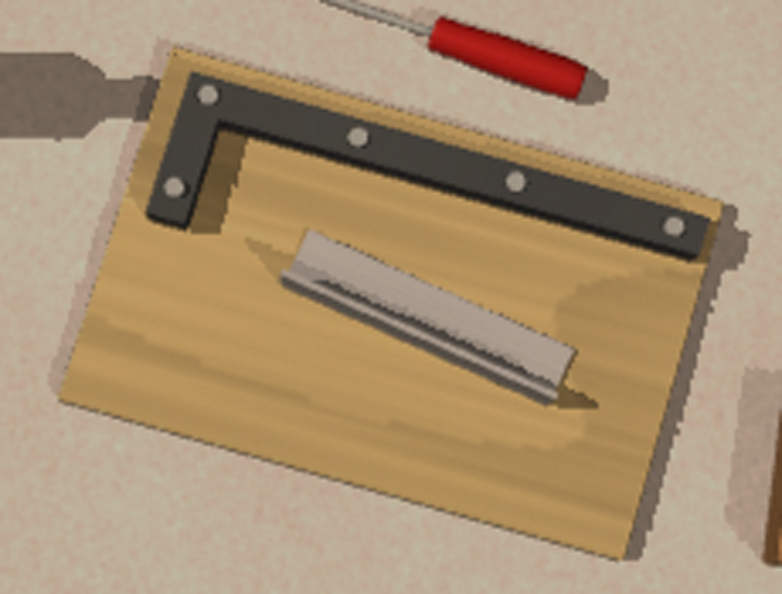

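View pics/topd.png

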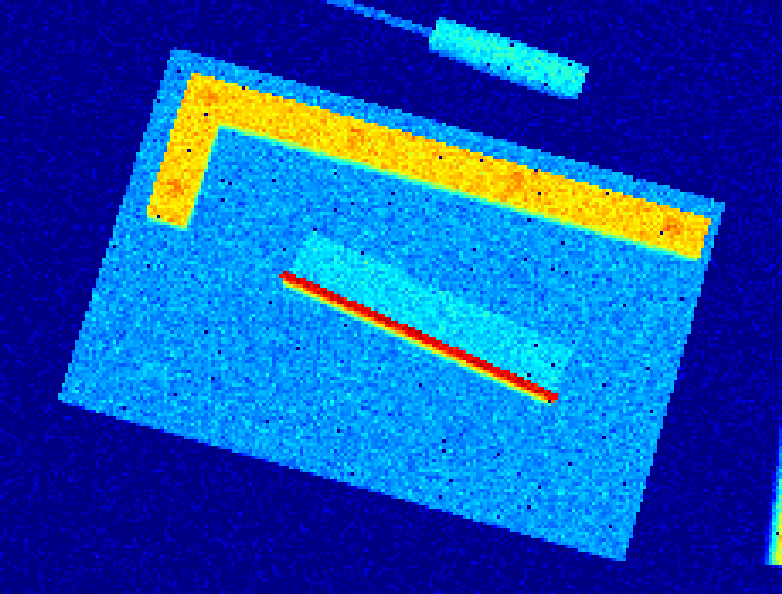

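View pics/scez.png

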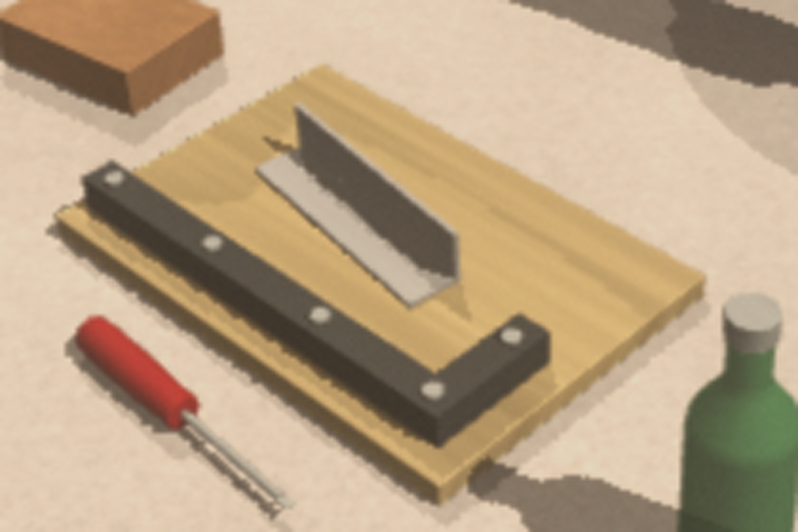

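```bash
cat > meas.py <<'E'
from h import *
from scipy.optimize import minimize
S=8
def T(p,pts,z):
    c,s=np.cos(p[2]),np.sin(p[2]); pts=np.array(pts,float)
    return np.c_[p[0]+c*pts[:,0]-s*pts[:,1],p[1]+s*pts[:,0]+c*pts[:,1],np.full(len(pts),z)]
def rast(f,polys,x0,y0,w,h):
    m=np.zeros((h*S,w*S),np.uint8)
    for q in polys:
        uv=((proj(f,q)-[x0-.5,y0-.5])*S-.5); cv2.fillPoly(m,[np.round(uv*16).astype(np.int32)],255,shift=4)
    return cv2.resize(m,(w,h),interpolation=cv2.INTER_AREA)/255.
Lp=[(0,0),(-70,0),(-70,25),(25,25),(25,-305),(0,-305)]
def fit(cost,p0,steps):
    best=None
    for k in range(3):
        sx=np.array([p0]+[np.array(p0)+np.eye(3)[i]*steps[i]*(1 if k%2 else -1) for i in range(3)])
        r=minimize(cost,p0,method='Nelder-Mead',options=dict(initial_simplex=sx,xatol=.002,fatol=1e-3,maxiter=400)); p0=r.x
    return r
def corner(f,W,p0,box):
    x0,y0,w,h=box; z=W[y0:y0+h,x0:x0+w,2]; obs=((z>34)&(z<52)).astype(float)
    return fit(lambda p:np.sum((rast(f,[T(p,Lp,43)],*box)-obs)**2),p0,[6,6,.04])
def angle(f,W,pc,p0,box,colour=True):
    x0,y0,w,h=box; px=f['pixels'][y0:y0+h,x0:x0+w].astype(float)
    z=W[y0:y0+h,x0:x0+w,2]
    sat=(px.max(-1)-px.min(-1))/(px.max(-1)+1)
    c=np.array(px)
    bd=(T([0,0,0],[(0,0)],0)) 
    # inside region robot side of fence, right of stop, on board
    wx=W[y0:y0+h,x0:x0+w]; cc,ss=np.cos(pc[2]),np.sin(pc[2]); dx=wx[...,0]-pc[0]; dy=wx[...,1]-pc[1]
    lx=cc*dx+ss*dy; ly=-ss*dx+cc*dy
    reg=(lx<-3)&(ly<-3)&(lx>-180)&(ly>-300)
    obs=(((z>40)|(sat<.33))&reg).astype(float)
    U=[(-20,-90),(-16,-90),(-16,90),(-20,90)]; F=[(-20,-90),(20,-90),(20,90),(-20,90)]
    def model(p):
        a=T(p,F,22); u=T(p,U,58); l=T(p,U,18)
        return [a,u]+[np.array([u[i],u[(i+1)%4],l[(i+1)%4],l[i]]) for i in range(4)]
    return fit(lambda p:np.sum(((rast(f,model(p),*box)-obs)*reg)**2),p0,[6,6,.04]),obs
E
cat > run1.py <<'E'
from meas import *
np.set_printoptions(precision=2,suppress=True)
for n,box,b2 in [('top',(225,135,225,175),(270,180,140,90)),('scene',(195,205,190,130),(230,215,100,75))]:
    f=cam(n);W=cloud(f)
    r=corner(f,W,[690,140,-.26],box); print(n,'corner',r.x,r.fun)
    a,obs=angle(f,W,r.x,[556,3,-.4],b2); print('angle',a.x,a.fun,obs.sum())
    cv2.imwrite('pics/obs_%s.png'%n,cv2.resize((obs*255).astype(np.uint8),None,fx=5,fy=5))
    d=a.x-r.x; print('toes in corner frame',[ (np.array([[np.cos(r.x[2]),np.sin(r.x[2])],[-np.sin(r.x[2]),np.cos(r.x[2])]])@(T(a.x,[q],0)[0,:2]-r.x[:2])) for q in [(20,90),(20,-90)]],'dyaw',d[2])
E
python3 run1.py
```

```text
top corner [677.45 127.55  -0.28] 270.34978854286817
angle [558.05  -2.32  -0.43] 25.49843906189927 1638.0
toes in corner frame [array([-46.11, -71.54]), array([ -73.47, -249.45])] dyaw -0.15257388814644407
scene corner [681.53 133.51  -0.27] 967.7458669742407
angle [557.3    0.57  -0.43] 49.706451364859674 1263.0
toes in corner frame [array([-49.78, -75.83]), array([ -78.1 , -253.59])] dyaw -0.15801770496120698
```

```bash
cat >> meas.py <<'E'
def ext(f,p,poly,z0,z1):
    a=T(p,poly,z1); b=T(p,poly,z0); n=len(poly)
    return [a]+[np.array([a[i],a[(i+1)%n],b[(i+1)%n],b[i]]) for i in range(n)]
def corner(f,W,p0,box):
    x0,y0,w,h=box; z=W[y0:y0+h,x0:x0+w,2]; wx=W[y0:y0+h,x0:x0+w]
    c,s=np.cos(p0[2]),np.sin(p0[2]); dx=wx[...,0]-p0[0]; dy=wx[...,1]-p0[1]; lx=c*dx+s*dy; ly=-s*dx+c*dy
    reg=~((lx<-14)&(ly<-14)|(z>50)); obs=((z>33)&(z<50)).astype(float)
    return fit(lambda p:np.sum(((rast(f,ext(f,p,Lp,33,43),*box)-obs)*reg)**2),p0,[6,6,.04])
E
sed -i "s/r=corner(f,W,\[690,140,-.26\],box)/r=corner(f,W,[679,129,-.275],box)/" run1.py; python3 run1.py
```

```text
top corner [678.43 127.72  -0.28] 47.31018838908113
angle [558.    -2.36  -0.43] 25.430634371395616 1637.0
toes in corner frame [array([-46.98, -72.08]), array([ -74.23, -250.  ])] dyaw -0.1519694001251669
scene corner [677.38 128.89  -0.28] 40.58881968473664
angle [557.45   0.85  -0.43] 29.1284121491734 1236.0
toes in corner frame [array([-46.44, -70.23]), array([ -74.63, -248.  ])] dyaw -0.1572836873327521
```

View pics/obs_top.png

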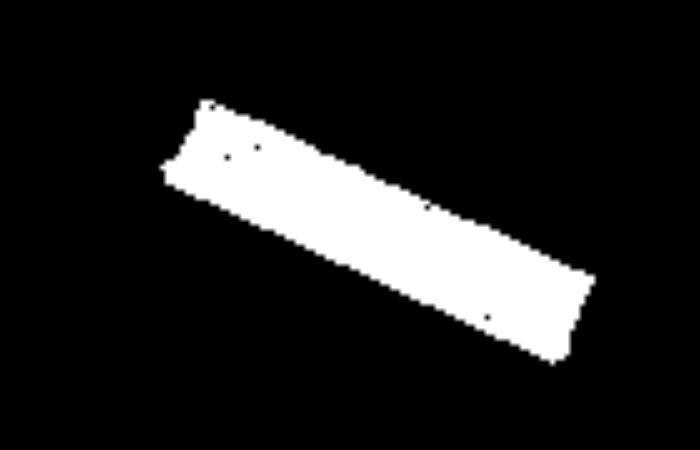

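View pics/obs_scene.png

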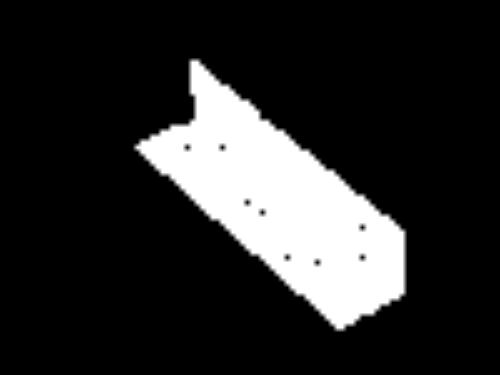

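The two views agree to within 3 mm. The corner is at about (678,128), yaw −0.28 rad. The angle is at (558,−1), yaw −0.43 rad. I'll carry the gripper over the upright leg's middle at about (541,7).

```bash
cat > go.py <<'E'
# usage: go.py X Y Z [yaw of tool x]: prints needed tool-axis shift in cm and twist
import sys
from h import *
s=ctrl.observe(); M=R.from_quat(s['orientation']).as_matrix(); p=np.array(s['tcp_pos'])
a=[float(v) for v in sys.argv[1:]]
yaw=np.arctan2(M[1,0],M[0,0])
print('t',round(float(s['clock']),2),'tcp',p.round(1),'yaw',yaw.round(4),'tilt',M[2].round(3),'F',np.round(s['ft_force'],1),'open',round(float(s['opening']),1),'q',np.round(s['joints'],2))
if len(a)>=3: print('shift cm',(M.T@(np.array(a[:3])-p)/10).round(2))
if len(a)>3: print('twist',-round(a[3]-yaw,3))
E
python3 -m creep '[[[8.5,-2.6,0,-3.1,0],[8.5,-2.6,0,-3.1,0],[8.5,-2.6,0,-3.1,0],[8.5,-2.6,0,-3.1,0],[8.5,-2.6,0,-3.1,0],[8.5,-2.6,0,-3.1,0],[8.5,-2.6,0,-3.1,0],[8.5,-2.6,0,-3.1,0]]]' 20
python3 go.py 541 7 150 -.43
```

```text
clock: 2.7
tcp_pos: [384.8, 295.5, 231.5]
orientation: [-0.585, -0.398, 0.397, 0.585]
ft_force: [1.9, 0.4, -0.8]
opening: 84.9
t 2.7 tcp [384.8 295.5 231.5] yaw 1.1941 tilt [ 0.001 -1.    -0.   ] F [ 1.9  0.4 -0.8] open 84.9 q [-0.59  0.51 -0.24  1.98  0.19  0.67  0.24]
shift cm [-21.09   8.15 -25.14]
twist 1.624
```

```bash
python3 -m creep '[[[8.5,-2.6,0,-3.1,0],[8.5,-2.6,0,-3.1,0],[8.5,-2.6,0,-3.1,0],[8.5,-2.6,0,-3.1,0],[8.5,-2.6,0,-3.1,0],[8.5,-2.6,0,-3.1,0],[8.5,-2.6,0,-3.1,0],[8.5,-2.6,0,-3.1,0]]]' 20
python3 -m creep '[[[6,0,0,0,0.18],[6,0,0,0,0.18],[6,0,0,0,0.18],[6,0,0,0,0.18],[6,0,0,0,0.18],[6,0,0,0,0.18],[6,0,0,0,0.18],[6,0,0,0,0.18],[6,0,0,0,0.18],[6,0,0,0,0]]]' 20
python3 go.py 541 7 150 -.43
```

```text
clock: 3.7
tcp_pos: [538.8, 10.7, 231.4]
orientation: [0.585, 0.398, -0.397, -0.585]
ft_force: [0.6, 0.9, 0.4]
opening: 85.1
clock: 4.95
tcp_pos: [538.1, 12.1, 231.3]
orientation: [0.691, -0.149, 0.149, -0.691]
ft_force: [0.0, -0.3, 0.6]
opening: 59.9
t 4.95 tcp [538.1  12.1 231.3] yaw -0.4237 tilt [ 0. -1. -0.] F [ 0.  -0.3  0.6] open 59.9 q [-0.24  0.58  0.21  1.84 -0.17  0.74 -0.35]
shift cm [ 0.47  8.13 -0.35]
twist 0.006
```

```bash
python3 -m creep '[[[5,0.2,3,-0.2,0.006],[5,0.27,3,-0.15,0],[5,0,2,0,0],[5,0,0,0,0]]]' 20
python3 - <<'E'
from meas import *
np.set_printoptions(precision=2,suppress=True)
f=cam('wrist'); save(f,'w1.png'); print([(m['score'],m['extent']) for m in ctrl.masks_of('wrist','angle')])
W=cloud(f); z=W[...,2]
m=(z>45)&(z<63)
P=W[m]; P=P[(np.abs(P[:,0]-541)<110)&(np.abs(P[:,1]-7)<110)]
# ridge line
c=P[:,:2].mean(0); u,s,vt=np.linalg.svd(P[:,:2]-c); print(len(P),c,vt[0],np.percentile(P[:,2],[5,50,95]))
E
python3 go.py 541 7 60 -.43
```

```text
clock: 5.45
tcp_pos: [539.9, 6.8, 150.1]
orientation: [0.691, -0.152, 0.149, -0.691]
ft_force: [1.0, 0.2, -0.9]
opening: 49.5
[(0.55, [315.8, 106.1, 59.7, 248.8])]
1559 [553.59   9.44] [-0.27 -0.96] [45.69 57.24 58.38]
t 5.55 tcp [541.3   6.7 151.8] yaw -0.4304 tilt [ 0.001 -1.     0.001] F [-0.4  0.9  0.5] open 50.3 q [-0.2   0.7   0.17  1.91 -0.21  0.55 -0.32]
shift cm [-0.05  9.18  0.01]
twist -0.0
```

View pics/w1.png

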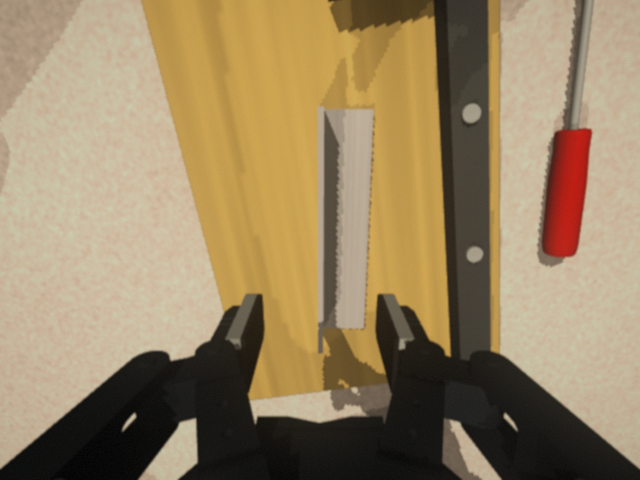

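The wrist view shows the upright leg vertical at column 320 (rows 106–352), centred between the fingers at columns 250 and 390. The fence is clear at column 445. I'll descend and close.

```bash
python3 -m creep '[[[4.5,0,3,0,0],[4.5,0,3,0,0],[4.5,0,3,0,0],[4.5,0,2,0,0],[4.5,0,1.15,0,0],[4.5,0,0,0,0],[4.5,0,0,0,0]]]' 25
python3 go.py 541 7 30 -.43
```

```text
clock: 6.42
tcp_pos: [541.7, 6.7, 30.7]
orientation: [-0.691, 0.151, -0.152, 0.691]
ft_force: [-0.1, -1.1, -0.1]
opening: 45.1
t 6.42 tcp [541.7   6.7  30.7] yaw -0.4318 tilt [ 0.002 -1.     0.001] F [-0.1 -1.1 -0.1] open 45.1 q [-0.15  0.91  0.09  1.96 -0.25  0.28 -0.29]
shift cm [-0.08  0.07 -0.01]
twist -0.002
```

```bash
python3 -m creep '[[[1.5,0,0,0,0],[1.5,0,0,0,0],[1,0,0,0,0],[0.6,0,0,0,0],[0.4,0,0,0,0],[0.2,0,0,0,0],[0,0,0,0,0],[0,0,0,0,0]]]' 25
python3 go.py 541 7 30 -.43; sed -i 's/\[556,3,-.4\]/P0/; s/^np.set/P0=[556,3,-.4]\nnp.set/' run1.py; python3 run1.py
```

```text
clock: 7.42
tcp_pos: [540.7, 6.8, 29.8]
orientation: [-0.691, 0.152, -0.151, 0.691]
ft_force: [-1.5, 1.0, 2.0]
opening: 3.2
t 7.42 tcp [540.7   6.8  29.8] yaw -0.432 tilt [-0. -1.  0.] F [-1.5  1.   2. ] open 3.2 q [-0.15  0.91  0.09  1.96 -0.25  0.28 -0.29]
shift cm [ 0.02 -0.02  0.03]
twist -0.002
top corner [678.45 127.72  -0.28] 35.73722414455978
angle [556.    3.   -0.4] 1235.0 1235.0
toes in corner frame [array([-52.81, -66.56]), array([ -74.96, -245.2 ])] dyaw -0.12335633436133642
scene corner [677.46 128.99  -0.28] 35.213517877739335
angle [557.59   0.23  -0.43] 841.1318415993848 2064.0
toes in corner frame [array([-46.57, -70.76]), array([ -73.71, -248.71])] dyaw -0.15133505254628538
```

Gripped, with the opening at 3.2 mm. Next I'll square the angle up and slide it to about 7 mm from the fence and 10 mm from the stop.

```bash
python3 -m creep '[[[0,0,0,0,-0.04],[0,0,0,0,-0.04],[0,0,0,0,-0.04],[0,0,0,0,-0.033],[0,0,0,0,0]]]' 25
python3 go.py 635 44.8 30 -.279
```

```text
clock: 8.15
tcp_pos: [541.2, 6.6, 29.8]
orientation: [-0.7, 0.098, -0.098, 0.7]
ft_force: [0.8, -0.5, 2.4]
opening: 3.4
t 8.15 tcp [541.2   6.6  29.8] yaw -0.2782 tilt [ 0.001 -1.     0.   ] F [ 0.8 -0.5  2.4] open 3.4 q [-0.13  0.91  0.06  1.96 -0.18  0.28 -0.2 ]
shift cm [ 7.97 -0.01  6.25]
twist 0.001
```

```bash
python3 -m creep '[[[0,0.6,0,0.6,0],[0,0.6,0,0.6,0],[0,0.6,0,0.6,0],[0,0.6,0,0.6,0],[0,0.6,0,0.6,0],[0,0.6,0,0.6,0],[0,0.6,0,0.6,0],[0,0.6,0,0.6,0],[0,0.5,0,0.6,0],[0,0,0,0,0]]]' 25
python3 go.py 607.2 44.7 30 -.279
python3 - <<'E'
from h import *
f=cam('wrist'); save(f,'w2.png')
im=np.hstack([cam('top')['pixels'][120:320,220:440],cam('scene')['pixels'][200:400-0,190:390]])
cv2.imwrite('pics/ts2.png',cv2.resize(im,None,fx=1.9,fy=1.9,interpolation=cv2.INTER_CUBIC)[:,:,::-1])
E
```

```text
clock: 9.4
tcp_pos: [607.3, 44.4, 29.9]
orientation: [-0.7, 0.098, -0.098, 0.7]
ft_force: [-0.2, 0.1, 2.8]
opening: 3.6
t 9.4 tcp [607.3  44.4  29.9] yaw -0.2785 tilt [ 0.001 -1.     0.   ] F [-0.2  0.1  2.8] open 3.6 q [-0.2   0.96  0.1   1.75 -0.19  0.45 -0.25]
shift cm [-0.02 -0.01  0.02]
twist 0.0
```

View pics/w2.png

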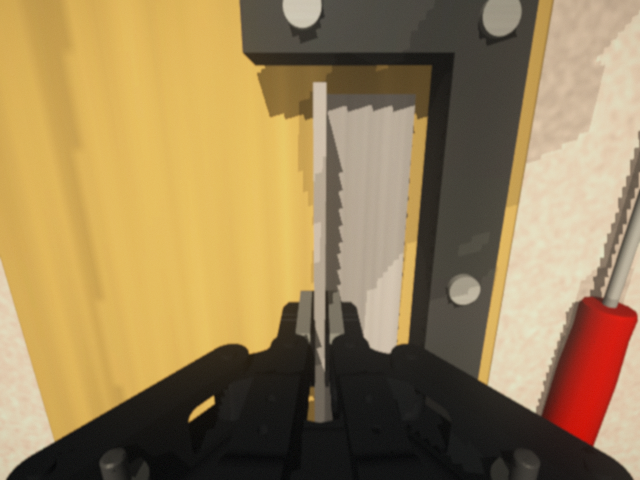

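View pics/ts2.png

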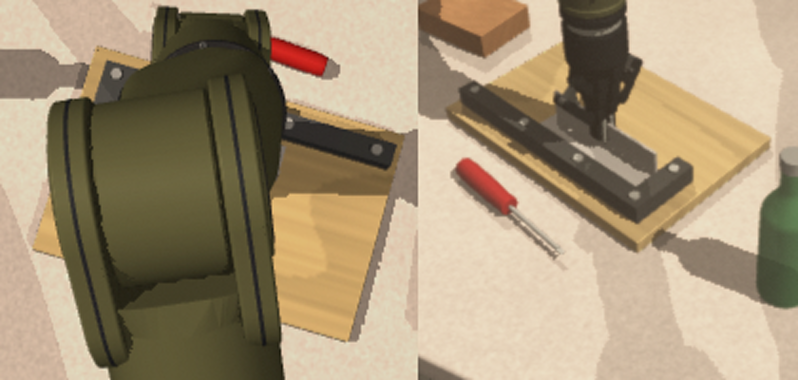

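The wrist view shows the free edge running parallel to the fence base: (414,108)→(398,345) against (430,66)→(413,340), a gap of about 7 mm. The angle's end at row 95 is about 11 mm from the stop. Next I'll close the fence gap gently.

```bash
python3 -m creep '[[[0,0.15,0,0,0],[0,0.15,0,0,0],[0,0.1,0,0,0],[0,0.1,0,0,0],[0,0.05,0,0,0],[0,0,0,0,0]]]' 25
python3 -m creep '[[[0,0.05,0,0,0],[0,0.05,0,0,0],[0,0,0,0,0]]]' 25;python3 -m creep '[[[0,0.05,0,0,0],[0,0.05,0,0,0],[0,0,0,0,0]]]' 25;python3 -m creep '[[[0,0.05,0,0,0],[0,0.05,0,0,0],[0,0,0,0,0]]]' 25
python3 go.py 607.2 44.7 30 -.279
python3 - <<'E'
from h import *
f=cam('wrist'); save(f,'w3.png')
E
```

```text
clock: 10.3
tcp_pos: [609.2, 43.8, 29.9]
orientation: [-0.7, 0.1, -0.096, 0.701]
ft_force: [-6.0, 2.0, 9.4]
opening: 3.5
clock: 10.68
tcp_pos: [609.2, 43.8, 30.0]
orientation: [-0.7, 0.101, -0.095, 0.701]
ft_force: [-8.7, 3.1, 11.1]
opening: 3.5
clock: 11.05
tcp_pos: [611.1, 43.2, 29.9]
orientation: [-0.7, 0.1, -0.096, 0.701]
ft_force: [-5.9, 2.1, 8.7]
opening: 3.7
clock: 11.42
tcp_pos: [611.1, 43.2, 30.0]
orientation: [-0.7, 0.101, -0.095, 0.701]
ft_force: [-7.9, 2.5, 11.2]
opening: 3.4
t 11.43 tcp [611.1  43.2  30. ] yaw -0.278 tilt [-0.008 -1.    -0.   ] F [-7.9  2.5 11.2] open 3.4 q [-0.2   0.96  0.1   1.73 -0.19  0.47 -0.25]
shift cm [-0.42  0.    0.04]
twist 0.001
```

View pics/w3.png

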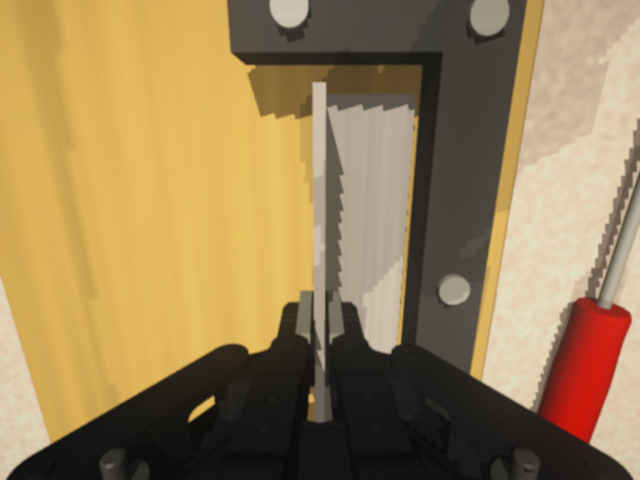

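```bash
python3 -m creep '[[[0,0.2,0,0,0],[0,0,0,0,0]]]' 25; python3 -m creep '[[[0,0.2,0,0,0],[0,0,0,0,0]]]' 25;python3 -m creep '[[[0,0.2,0,0,0],[0,0,0,0,0]]]' 25
python3 go.py 607.2 44.7 30 -.279
python3 - <<'E'
from h import *
f=cam('wrist'); save(f,'w4.png')
E
```

```text
clock: 11.72
tcp_pos: [613.8, 42.4, 29.9]
orientation: [-0.7, 0.1, -0.096, 0.701]
ft_force: [-7.0, 2.5, 9.5]
opening: 3.7
clock: 11.98
tcp_pos: [613.9, 42.4, 30.0]
orientation: [-0.7, 0.101, -0.094, 0.701]
ft_force: [-10.3, 2.0, 13.6]
opening: 3.7
clock: 12.22
tcp_pos: [613.9, 42.3, 30.1]
orientation: [-0.7, 0.103, -0.093, 0.701]
ft_force: [-13.4, 3.4, 18.8]
opening: 4.0
t 12.22 tcp [613.9  42.3  30.1] yaw -0.2774 tilt [-0.014 -1.    -0.001] F [-13.4   3.4  18.8] open 4.0 q [-0.2   0.96  0.1   1.71 -0.19  0.49 -0.25]
shift cm [-0.71  0.02  0.05]
twist 0.002
```

View pics/w4.png

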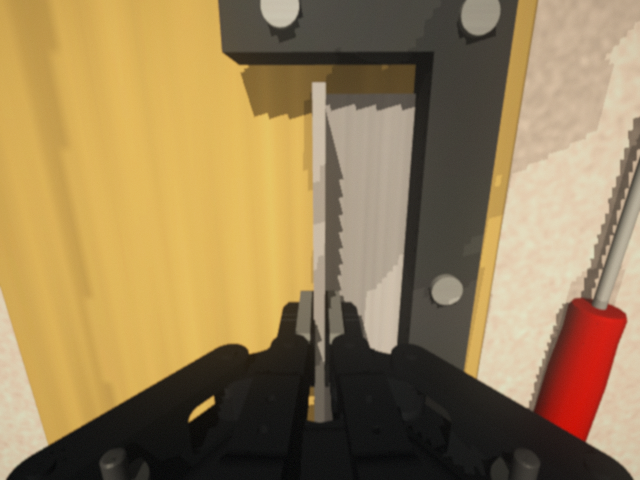

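No gap is visible at the fence now, and the TCP's x in the corner frame is −37.9 mm (−38 expected). Next I'll ease the press and slide along the fence to the stop.

```bash
python3 -m creep '[[[0,-0.4,0,0.3,0],[0,0,0,0.3,0],[0,0,0,0.2,0],[0,0,0,0,0]]]' 25; python3 -m creep '[[[0,0,0,0.2,0],[0,0,0,0,0]]]' 25;python3 -m creep '[[[0,0,0,0.2,0],[0,0,0,0,0]]]' 25
python3 go.py 616.7 52.4 30 -.279
python3 - <<'E'
from h import *
f=cam('wrist'); save(f,'w5.png')
E
```

```text
clock: 12.78
tcp_pos: [613.8, 43.0, 29.9]
orientation: [0.703, -0.103, 0.096, -0.697]
ft_force: [-9.5, -9.8, 13.0]
opening: 3.9
clock: 13.02
tcp_pos: [614.3, 44.5, 29.9]
orientation: [0.703, -0.103, 0.096, -0.697]
ft_force: [-10.0, -9.6, 14.0]
opening: 3.4
clock: 13.28
tcp_pos: [614.7, 46.3, 29.9]
orientation: [0.703, -0.103, 0.096, -0.697]
ft_force: [-11.2, -9.8, 13.1]
opening: 3.7
t 13.28 tcp [614.7  46.3  29.9] yaw -0.2823 tilt [-0.008 -1.    -0.01 ] F [-11.2  -9.8  13.1] open 3.7 q [-0.22  0.97  0.11  1.71 -0.19  0.49 -0.26]
shift cm [ 0.02 -0.02  0.64]
twist -0.003
```

View pics/w5.png

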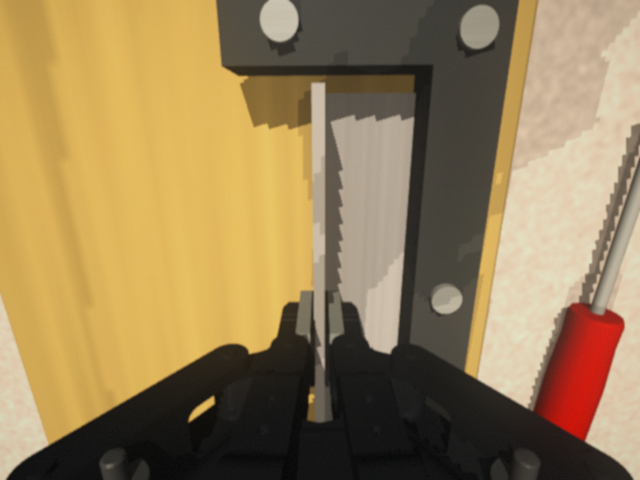

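```bash
python3 -m creep '[[[0,0,0,0.2,0],[0,0,0,0.2,0],[0,0,0,0,0]]]' 25; python3 -m creep '[[[0,0,0,0.1,0],[0,0,0,0.1,0],[0,0,0,0,0]]]' 25;python3 -m creep '[[[0,0,0,0.1,0],[0,0,0,0.1,0],[0,0,0,0,0]]]' 25
python3 go.py 616.7 52.4 30 -.279
python3 - <<'E'
from h import *
f=cam('wrist'); save(f,'w6.png')
E
```

```text
clock: 13.7
tcp_pos: [615.8, 50.1, 29.9]
orientation: [0.703, -0.103, 0.096, -0.697]
ft_force: [-10.8, -8.6, 13.6]
opening: 3.4
clock: 14.08
tcp_pos: [616.3, 51.8, 29.9]
orientation: [0.703, -0.103, 0.096, -0.697]
ft_force: [-11.8, -9.9, 13.6]
opening: 3.6
clock: 14.45
tcp_pos: [616.6, 53.0, 29.8]
orientation: [0.704, -0.103, 0.096, -0.696]
ft_force: [-10.6, -11.2, 13.4]
opening: 3.5
t 14.45 tcp [616.6  53.   29.8] yaw -0.2828 tilt [-0.009 -1.    -0.011] F [-10.6 -11.2  13.4] open 3.5 q [-0.23  0.97  0.12  1.7  -0.19  0.49 -0.27]
shift cm [ 0.02 -0.02 -0.05]
twist -0.004
```

View pics/w6.png

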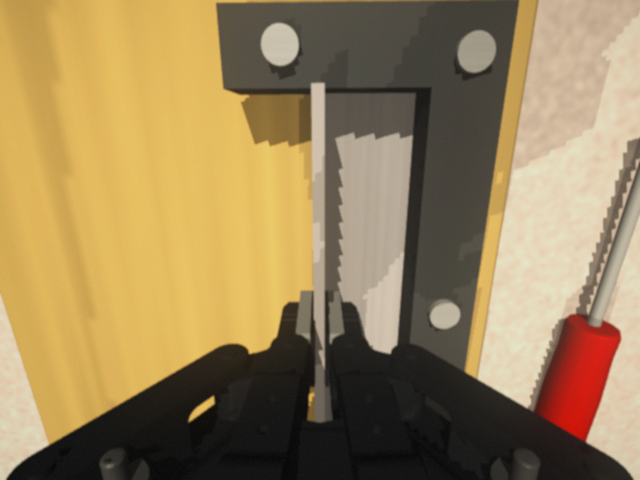

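```bash
python3 -m creep '[[[0,0,0,0.2,0],[0,0,0,0,0]]]' 25;python3 -m creep '[[[0,0.1,0,0.2,0],[0,0,0,0,0],[0,0,0,0,0]]]' 25
python3 go.py 616.7 52.4 30 -.279
```

```text
clock: 14.75
tcp_pos: [616.7, 53.0, 29.8]
orientation: [0.704, -0.104, 0.096, -0.696]
ft_force: [-11.8, -13.0, 15.3]
opening: 3.5
clock: 15.12
tcp_pos: [616.6, 53.1, 29.8]
orientation: [0.705, -0.105, 0.095, -0.695]
ft_force: [-14.9, -15.9, 17.3]
opening: 3.9
t 15.12 tcp [616.6  53.1  29.8] yaw -0.2847 tilt [-0.012 -1.    -0.016] F [-14.9 -15.9  17.3] open 3.9 q [-0.23  0.97  0.12  1.7  -0.19  0.5  -0.28]
shift cm [ 0.03 -0.02 -0.06]
twist -0.006
```

Motion has stalled on both faces. I'll relax the load, release with a small opening and lift clear.

```bash
python3 -m creep '[[[0,-0.2,0,-0.2,0],[0,-0.2,0,-0.2,0],[0,0,0,0,0]]]' 25; python3 go.py; python3 -m creep '[[[1.4,0,0,0,0],[1.4,0,0,0,0],[1.4,0,0,0,0],[1.4,0,0,0,0]]]' 25
python3 go.py 616.7 52.4 30 -.279
```

```text
clock: 15.5
tcp_pos: [616.6, 53.2, 29.8]
orientation: [0.703, -0.101, 0.098, -0.697]
ft_force: [-4.5, -11.6, 7.5]
opening: 3.4
t 15.5 tcp [616.6  53.2  29.8] yaw -0.2834 tilt [-0.003 -1.    -0.01 ] F [ -4.5 -11.6   7.5] open 3.4 q [-0.23  0.97  0.12  1.71 -0.19  0.48 -0.27]
clock: 16.0
tcp_pos: [619.5, 61.8, 29.7]
orientation: [-0.7, 0.098, -0.098, 0.7]
ft_force: [0.2, -0.4, -0.1]
opening: 14.1
t 16.0 tcp [619.5  61.8  29.7] yaw -0.2783 tilt [-0.    -1.     0.001] F [ 0.2 -0.4 -0.1] open 14.1 q [-0.23  0.97  0.11  1.7  -0.2   0.48 -0.28]
shift cm [-0.01 -0.03 -0.98]
twist 0.001
```

```bash
python3 -m creep '[[[1.4,0,-1,0,0],[1.4,0,-3,0,0],[1.4,0,-4,0,0],[1.4,0,-4,-3,0],[1.4,0,0,-5,0],[1.4,0,0,-5,0],[1.4,0,0,0,0],[1.4,0,0,0,0]]]' 25
python3 go.py
python3 - <<'E'
from h import *
f=cam('wrist'); save(f,'w7.png'); 
g=cam('scene'); cv2.imwrite('pics/s7.png',cv2.resize(g['pixels'][200:350,190:390],None,fx=4,fy=4,interpolation=cv2.INTER_CUBIC)[:,:,::-1])
E
```

```text
clock: 17.0
tcp_pos: [584.1, -63.1, 150.3]
orientation: [-0.7, 0.098, -0.099, 0.701]
ft_force: [0.5, 0.5, -0.3]
opening: 14.1
t 17.0 tcp [584.1 -63.1 150.3] yaw -0.2789 tilt [ 0.001 -1.     0.001] F [ 0.5  0.5 -0.3] open 14.1 q [-0.04  0.75  0.12  1.77 -0.14  0.63 -0.11]
```

View pics/w7.png

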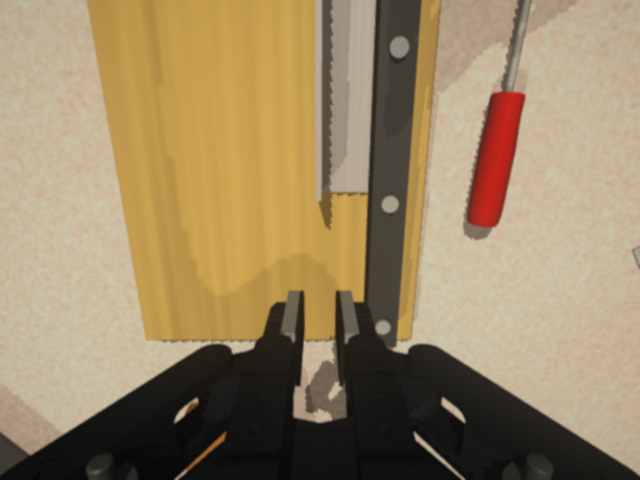

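View pics/s7.png

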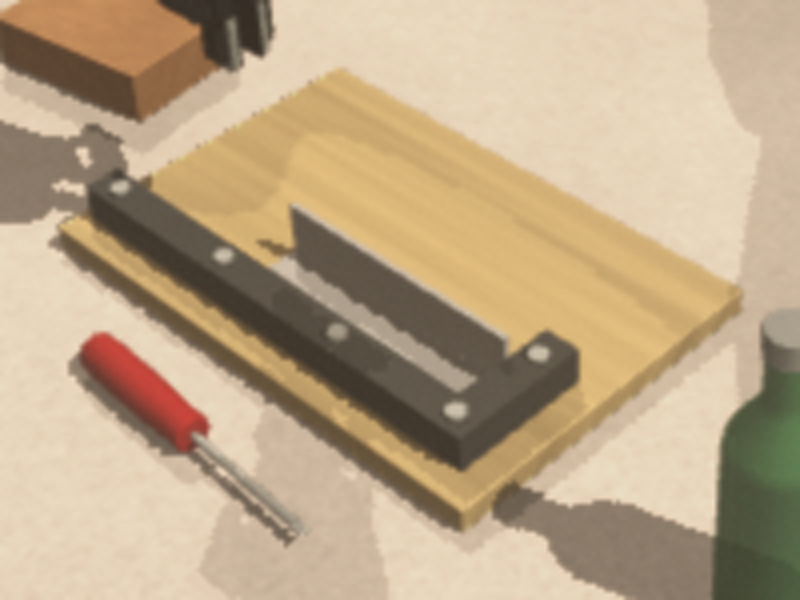

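The wrist view shows the free edge meeting the fence base at column 372 up to the right end, around (368,192). In the scene view the left end meets the stop. Next is a close look at the corner.

```bash
python3 -m creep '[[[0,0.4,-1,4,0],[0,0.4,0,4,0],[0,0.4,0,4,0],[0,0.5,0,1,0],[0,0,0,0,0],[0,0,0,0,0]]]' 25
python3 - <<'E'
from h import *
f=cam('wrist'); save(f,'w8.png'); W=cloud(f)
cv2.imwrite('pics/w8z.png',cv2.resize(f['pixels'][170:370,220:440],None,fx=3.5,fy=3,interpolation=cv2.INTER_NEAREST)[:,:,::-1])
E
python3 go.py
```

```text
clock: 17.85
tcp_pos: [635.3, 54.6, 159.7]
orientation: [0.701, -0.099, 0.099, -0.7]
ft_force: [-0.3, -0.5, 0.1]
opening: -0.2
t 17.9 tcp [635.2  54.5 159.8] yaw -0.2813 tilt [-0.    -1.    -0.001] F [0.1 0.2 0.8] open -0.5 q [-0.25  0.8   0.16  1.6  -0.17  0.76 -0.29]
```

View pics/w8.png

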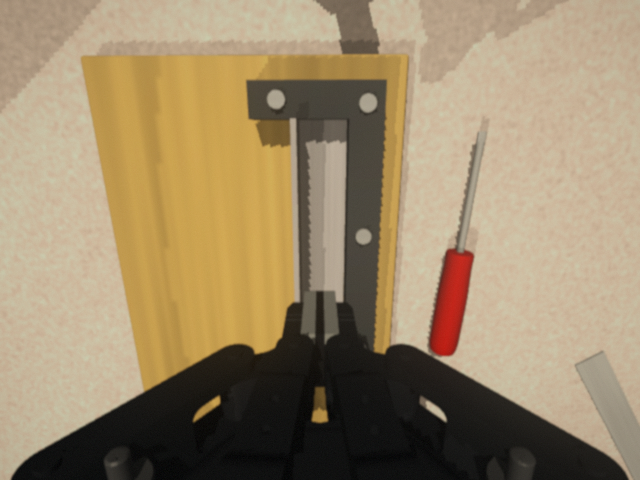

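View pics/w8z.png

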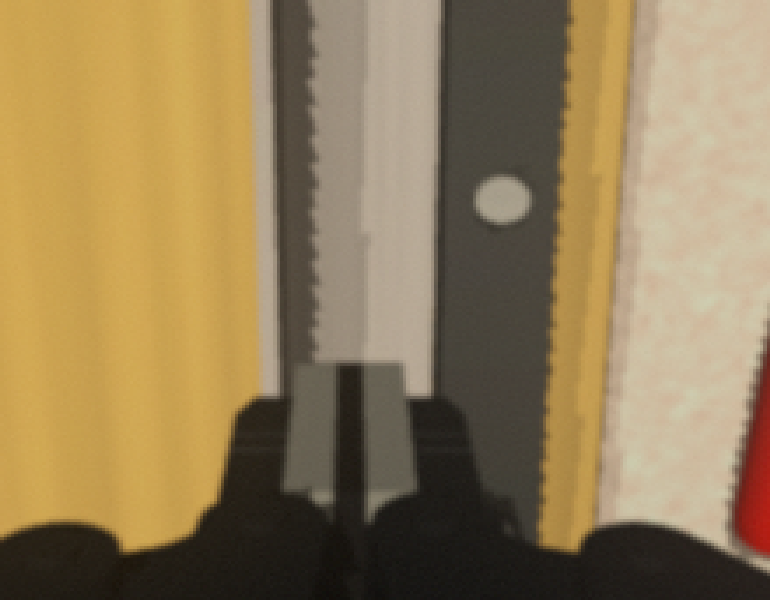

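The corner view shows the angle's end at the stop, row 119, and its edge against the fence at column 346. To be sure no hairline gap is left, I'll nudge with shut fingers, first on the right end toward the stop, then on the upright toward the fence.

```bash
python3 -m creep '[[[0,-0.4,0,-4,0],[0,-0.4,0,-4,0],[0,-0.4,0,-4,0],[0,-0.3,0,-1.2,0],[0,0,3,0,0],[0,0,4,0,0],[0,0,3,0,0],[0,0,0,0,0],[0,0,0,0,0]]]' 25
python3 - <<'E'
from h import *
s=ctrl.observe(); p=np.array(s['tcp_pos'])[:2]-[678,128.4]; c,t=np.cos(-.279),np.sin(-.279)
print('corner frame',c*p[0]+t*p[1],-t*p[0]+c*p[1])
g=cam('scene'); cv2.imwrite('pics/s9.png',cv2.resize(g['pixels'][200:350,190:390],None,fx=4,fy=4,interpolation=cv2.INTER_CUBIC)[:,:,::-1])
E
python3 go.py
```

```text
clock: 19.02
tcp_pos: [585.9, -66.2, 60.8]
orientation: [-0.7, 0.098, -0.099, 0.7]
ft_force: [0.1, 0.3, -0.4]
opening: 0.0
corner frame -34.9904796628145 -212.46565676034018
t 19.07 tcp [586.2 -66.3  61.2] yaw -0.2791 tilt [ 0.003 -1.     0.001] F [-0.4  0.1  0.2] open 0.1 q [-0.02  0.89  0.09  1.81 -0.16  0.45 -0.09]
```

View pics/s9.png

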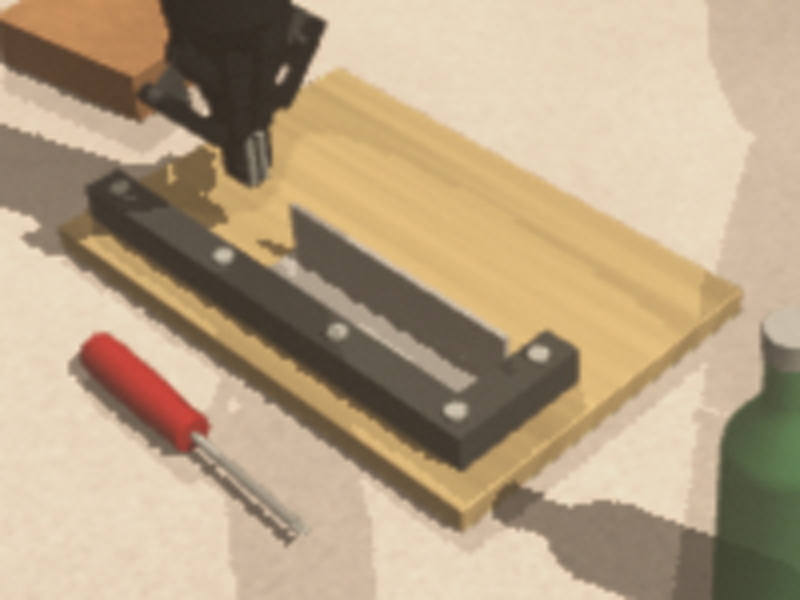

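The fingers are clear of the angle's right end, at about (255,185) in the zoomed view. Descend and push along +y.

```bash
python3 -m creep '[[[0,0,1.6,0,0],[0,0,1.6,0,0],[0,0,0,0,0],[0,0,0,0.6,0],[0,0,0,0.6,0],[0,0,0,0.3,0],[0,0,0,0,0]]]' 25; python3 -m creep '[[[0,0,0,0.2,0],[0,0,0,0,0]]]'; python3 -m creep '[[[0,0,0,0.2,0],[0,0,0,0,0]]]'; python3 -m creep '[[[0,0,0,0.2,0],[0,0,0,0,0]]]'; python3 -m creep '[[[0,0,0,0.2,0],[0,0,0,0,0]]]'
```

```text
clock: 19.95
tcp_pos: [589.4, -51.2, 28.0]
orientation: [-0.7, 0.098, -0.098, 0.7]
ft_force: [-0.7, -0.3, 0.6]
opening: -0.1
clock: 20.2
tcp_pos: [589.8, -49.8, 27.8]
orientation: [-0.7, 0.098, -0.098, 0.7]
ft_force: [-0.4, 0.2, 1.0]
opening: -0.1
clock: 20.45
tcp_pos: [590.3, -47.7, 27.7]
orientation: [-0.7, 0.098, -0.098, 0.7]
ft_force: [-0.7, 0.3, 0.5]
opening: 0.2
clock: 20.7
tcp_pos: [590.9, -45.7, 27.8]
orientation: [-0.7, 0.098, -0.098, 0.7]
ft_force: [-1.3, 0.3, 0.1]
opening: 0.5
clock: 20.95
tcp_pos: [591.4, -44.0, 27.8]
orientation: [-0.7, 0.098, -0.098, 0.7]
ft_force: [-0.1, -0.7, 0.5]
opening: -0.5
```

```bash
for i in 1; do python3 -m creep '[[[0,0,0,0.1,0],[0,0,0,0.1,0],[0,0,0,0,0]]]'; python3 -m creep '[[[0,0,0,0.1,0],[0,0,0,0.1,0],[0,0,0,0,0]]]'; python3 -m creep '[[[0,0,0,0.1,0],[0,0,0,0.1,0],[0,0,0,0,0]]]'; done
python3 - <<'E'
from h import *
f=cam('wrist'); save(f,'w10.png')
E
```

```text
clock: 21.32
tcp_pos: [591.5, -43.8, 27.8]
orientation: [0.701, -0.099, 0.099, -0.7]
ft_force: [-1.5, -5.3, 0.6]
opening: 0.3
clock: 21.7
tcp_pos: [591.4, -43.7, 27.8]
orientation: [0.702, -0.1, 0.099, -0.699]
ft_force: [-2.4, -8.7, 1.7]
opening: -0.2
clock: 22.08
tcp_pos: [591.4, -43.7, 27.8]
orientation: [0.702, -0.1, 0.099, -0.698]
ft_force: [-2.3, -11.3, 2.4]
opening: 0.0
```

View pics/w10.png

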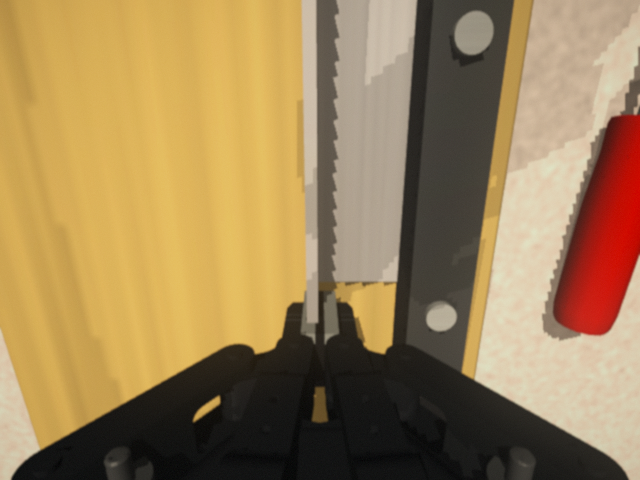

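The push stalled at 11 N with no motion, so the end is hard against the stop. Back off and push the upright toward the fence from the robot's side.

```bash
python3 -m creep '[[[0,0,0,-0.6,0],[0,0,0,-1.5,0],[0,0,-2,-1,0],[0,-1,-3,0,0],[0,-2,-1,0,0],[0,-2,0,3,0],[0,0,0,4,0],[0,0,0,4,0],[0,0,0,2,0],[0,0,0,0,0]]]'
python3 - <<'E'
from h import *
s=ctrl.observe(); p=np.array(s['tcp_pos'])[:2]-[678,128.4]; c,t=np.cos(-.279),np.sin(-.279)
print('corner frame',c*p[0]+t*p[1],-t*p[0]+c*p[1])
E
python3 go.py
```

```text
clock: 23.38
tcp_pos: [572.6, 71.7, 88.4]
orientation: [-0.7, 0.097, -0.098, 0.701]
ft_force: [0.7, -0.9, 0.0]
opening: 0.0
corner frame -85.70332409539833 -83.4817935845497
t 23.38 tcp [572.6  71.7  88.4] yaw -0.2766 tilt [ 0.001 -1.     0.001] F [ 0.7 -0.9  0. ] open 0.0 q [-0.28  0.84  0.14  1.84 -0.22  0.48 -0.27]
```

```bash
python3 -m creep '[[[0,0,2,0,0],[0,0,2,-0.6,0],[0,0,2,0,0],[0,0,0,0,0],[0,0.8,0,0,0],[0,0.8,0,0,0],[0,0,0,0,0]]]'; python3 -m creep '[[[0,0.3,0,0,0],[0,0,0,0,0]]]'; python3 -m creep '[[[0,0.3,0,0,0],[0,0,0,0,0]]]';python3 -m creep '[[[0,0.3,0,0,0],[0,0,0,0,0]]]';python3 -m creep '[[[0,0.3,0,0,0],[0,0,0,0,0]]]'
```

```text
clock: 24.25
tcp_pos: [587.6, 60.1, 28.5]
orientation: [-0.7, 0.098, -0.099, 0.7]
ft_force: [0.3, 0.6, 0.7]
opening: -0.1
clock: 24.5
tcp_pos: [589.0, 59.6, 27.9]
orientation: [-0.7, 0.098, -0.098, 0.7]
ft_force: [-0.2, 0.5, 0.7]
opening: 0.0
clock: 24.75
tcp_pos: [592.0, 58.7, 27.8]
orientation: [-0.7, 0.098, -0.098, 0.7]
ft_force: [1.1, -0.3, 0.8]
opening: -0.5
clock: 25.0
tcp_pos: [594.9, 57.8, 27.8]
orientation: [-0.7, 0.098, -0.099, 0.7]
ft_force: [-0.4, 0.0, 0.2]
opening: 0.1
clock: 25.25
tcp_pos: [597.8, 57.0, 27.8]
orientation: [-0.7, 0.098, -0.099, 0.7]
ft_force: [0.4, 0.0, 0.2]
opening: -0.1
```

```bash
python3 -m creep '[[[0,0.2,0,0,0],[0,0,0,0,0]]]'; python3 -m creep '[[[0,0.2,0,0,0],[0,0,0,0,0]]]';python3 -m creep '[[[0,0.2,0,0,0],[0,0,0,0,0]]]';python3 -m creep '[[[0,0.2,0,0,0],[0,0,0,0,0]]]';python3 -m creep '[[[0,0.2,0,0,0],[0,0,0,0,0]]]'
```

```text
clock: 25.5
tcp_pos: [599.6, 56.5, 27.8]
orientation: [-0.7, 0.098, -0.098, 0.7]
ft_force: [0.4, -1.0, -0.1]
opening: 0.3
clock: 25.75
tcp_pos: [601.1, 56.1, 27.7]
orientation: [-0.7, 0.098, -0.098, 0.7]
ft_force: [-0.2, 0.3, -0.5]
opening: 0.1
clock: 26.0
tcp_pos: [601.1, 56.0, 27.6]
orientation: [-0.7, 0.1, -0.097, 0.7]
ft_force: [-5.3, 0.9, 3.9]
opening: 0.3
clock: 26.25
tcp_pos: [601.1, 56.0, 27.6]
orientation: [-0.7, 0.101, -0.095, 0.7]
ft_force: [-8.0, 0.9, 7.2]
opening: 0.3
clock: 26.5
tcp_pos: [601.1, 56.0, 27.5]
orientation: [-0.7, 0.102, -0.094, 0.7]
ft_force: [-11.2, 4.1, 9.8]
opening: -0.1
```

Stalled at 11 N against the fence as well. Retreat clear for a final measurement.

```bash
python3 -m creep '[[[0,-1,0,0,0],[0,-2,0,0,0],[0,-1,-3,0,0],[0,-1,-5,0,0],[0,0,-5,0,0],[0,0,-4,0,0],[0,-4,0,2,0],[0,-4,0,3,0],[0,-4,0,3,0],[0,-4,0,3,0]]]'; python3 -m creep '[[[0,-3,0,4,0],[0,-3,0,4,0],[0,-1,0,4,0],[0,0,0,4,0],[0,0,0,4,0],[0,0,0,0,0],[0,0,0,0,0]]]'; python3 go.py
cat > fin.py <<'E'
from meas import *
np.set_printoptions(precision=2,suppress=True)
P0=[636.9,36,-.279]
for n,box,b2 in [('top',(225,135,225,175),(265,150,140,90)),('scene',(195,205,190,130),(225,230,110,80))]:
    f=cam(n);W=cloud(f); save(f,'fin_%s.png'%n)
    r=corner(f,W,[678,128.4,-.279],box); p=r.x; c,s=np.cos(p[2]),np.sin(p[2])
    wx=W-np.array([p[0],p[1],0]); lx=c*wx[...,0]+s*wx[...,1]; ly=-s*wx[...,0]+c*wx[...,1]; z=W[...,2]
    print(n,'corner',p,r.fun)
    up=(z>52)&(z<62)&(lx>-60)&(lx<-15)&(ly>-200)&(ly<5)
    k=np.polyfit(ly[up],lx[up],1); print('upright slope',k[0],'lx mid',np.polyval(k,-90),'ly range',np.percentile(ly[up],[1,99]))
    for l in ['carton','bottle','screwdriver']:
        m=ctrl.masks_of(n,l)
        if m:
            q=W[m[0]['region']]; q=q[~np.isnan(q[:,0])]; print(l,np.median(q,0),m[0]['extent'])
    x,y,w,h=(235,135,200,150) if n=='top' else (200,210,200,150)
    cv2.imwrite('pics/finz_%s.png'%n,cv2.resize(f['pixels'][y:y+h,x:x+w],None,fx=4,fy=4,interpolation=cv2.INTER_CUBIC)[:,:,::-1])
E
python3 fin.py
```

```text
clock: 27.75
tcp_pos: [435.4, 219.3, 198.1]
orientation: [-0.7, 0.098, -0.099, 0.701]
ft_force: [0.6, 0.6, 0.1]
opening: -0.2
clock: 28.62
tcp_pos: [423.5, 428.5, 197.6]
orientation: [0.701, -0.098, 0.099, -0.7]
ft_force: [0.5, -1.7, -0.4]
opening: 0.1
t 28.62 tcp [423.5 428.5 197.6] yaw -0.2797 tilt [ 0.001 -1.    -0.001] F [ 0.5 -1.7 -0.4] open 0.1 q [-1.03  0.72  0.29  1.69 -0.27  0.78 -0.9 ]
top corner [678.67 127.69  -0.28] 68.0081045751634
upright slope 0.0007326385696622644 lx mid -38.67253255239564 ly range [-178.56   -2.36]
carton [ 443.06 -281.34   40.27] [444.6, 248.4, 75.6, 63.7]
bottle [694.12 312.18 123.78] [167.4, 124.7, 41.0, 44.3]
screwdriver [729.95 -41.47  22.28] [304.2, 125.1, 91.0, 35.8]
scene corner [677.37 129.2   -0.28] 63.31366397539408
upright slope 0.001433542201296435 lx mid -36.35923095196317 ly range [-175.6    -0.08]
carton [ 462.25 -267.53   38.92] [187.4, 189.1, 60.3, 39.3]
bottle [725.38 330.16 105.04] [366.3, 276.1, 37.6, 83.5]
screwdriver [739.46 -31.64  20.34] [208.8, 282.4, 55.5, 51.6]
```

View pics/finz_top.png

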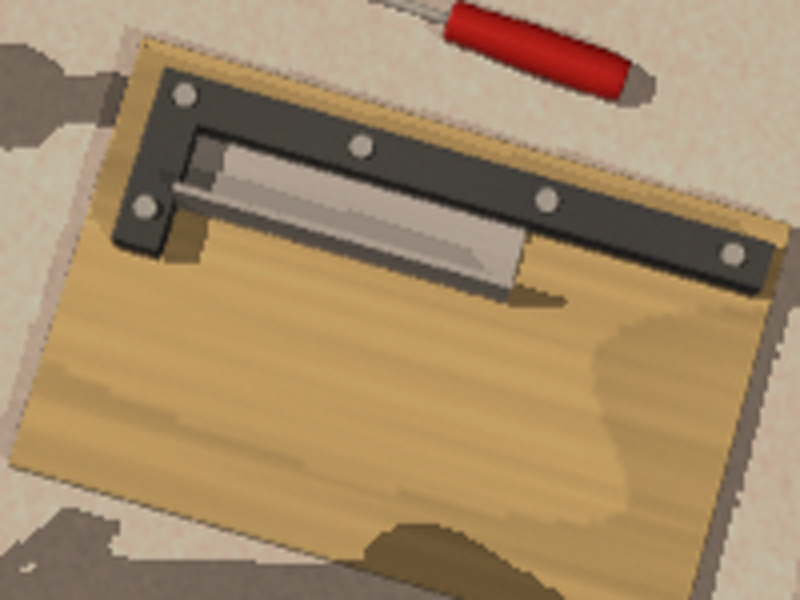

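View pics/finz_scene.png

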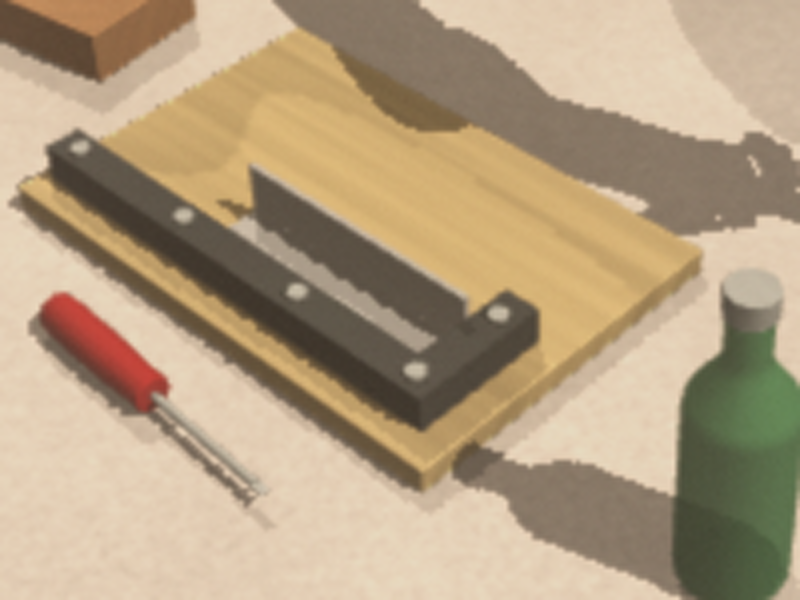

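In the top view the free edge lies along the fence face, (200,132)→(525,230) in the zoom, and the end meets the stop at (175,185). The scene view agrees, and the other objects haven't moved. I'm handing it in.

```bash
python3 -c "
from bench import ctrl
print(ctrl.hand_in(), ctrl.observe()['clock'])"
```

```text
the job is handed in; nothing more can be done
the job is handed in; nothing more can be done
```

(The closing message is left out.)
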